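Set the foam cutter's heat wheel

TASK

Set the heat of the hot-wire foam cutter: on the control unit with the orange thumbwheel, roll the wheel up by pushing its ridges until its white ridge stands straight up at the top, in line with the white pointer lines on the case. Leave the blue and the green wheel as they are, and let go of the wheel.

Things in the scene. Friction and masses are not known exactly. Their poses are not given: they have to be found in the camera images.
- orange_unit: Fixed grey case of the orange thumbwheel; origin on the bench under the wheel's axle, which runs along its y, 70 mm up. Wheel: hub radius 30, 6 ridges 60 deg apart, one white, 8 mm thick, 30 wide, to radius 54, round tips (radius 4). Grey cheeks beside it (y 19 to 44 mm each side, x -75 to 20, tops 94 mm up) bear white pointer lines at x=0. +x, the wheel's open front, faces away from the robot.
- orange_wheel (a joint): Orange wheel's turn (rad), growing as it rolls up: front rises, top comes over to the unit's -x. The white ridge leans 2.0-value from straight up towards +x: upright at 2.0. Starts 0.2 to 0.7, stops 0 and 2.7. No detents; friction 0.1 N m holds it. A pull on a ridge near the top gives about 60 deg, so two pulls: the orange ridge ahead of the white (60 deg nearer the top), then the white one.
- blue_ridge (a point): Middle of the tip of the blue wheel's white ridge, 54 mm from its axle. A bystander: do not turn it. The three units (orange, blue, green) are alike but for the wheel's colour and stand side by side in any order, neighbouring axles 150 to 250 mm apart sideways, each turned up to 0.4 rad.
- green_ridge (a point): Middle of the tip of the green wheel's white ridge, 54 mm from its axle. A bystander like the blue one: do not turn it. Every unit is 96 mm wide, 129 mm deep, its wheel's top 124 mm above the bench.

How it is judged (in metres and radians):
At the end, for the whole second after the job is handed in: The orange wheel is at rest with its white ridge straight up, within 0.2 rad (about 11 mm at the ridge's tip); the blue and green wheels' white ridges are within 12 mm of where they started (value of joint orange_wheel between 1.8 and 2.2 rad and velocity of joint orange_wheel between -0.05 and 0.05 rad/s and distance of each of blue_ridge, green_ridge from where it was at the start of the episode below 0.012 m); the robot touches nothing.
It fails at once if the blue wheel is turned (its white ridge moves more than 12 mm) (distance of blue_ridge from where it was at the start of the episode above 0.012 m).
It fails at once if the green wheel is turned (its white ridge moves more than 12 mm) (distance of green_ridge from where it was at the start of the episode above 0.012 m).
It also fails if it takes over 35 s, if anything falls off the work surface, if the arm or the gripper's body presses on something with over 40 N, if the wrist force passes 120 N, or if a joint passes its speed limit or range.

ROBOT

A 6-joint arm with a two-finger parallel gripper is mounted at the origin on the work surface. World frame = base frame: x ahead of the robot, y to its left, z up, the work surface at z = 0. Lengths are in mm, angles in rad, forces in N, time in s.
With the tool pointing down it reaches from about 200 to 875 mm from the base axis. Payload 3.4 kg.
Tool frame: the origin (TCP) lies on the front face of the gripper's body, between the roots of the fingers; the fingertips stand 97 mm ahead of it and the grasp point (between the pads) lies 78 mm ahead of it (env.tcp_to_grasp is the distance from the TCP to the grasp point, in mm); z points along the fingers, y is the line along which they close (so a half turn about z gives the same grasp; the last joint's range is limited). The gripper opens to 94 mm and grips with 3 to 60 N. Pads are 16 mm wide; open, the fingers measure 119 mm over their backs; the gripper's body (75 mm by 177 mm) begins 78 mm behind the grasp point.
Start: joints at [1.185, 0.276, 1.505, -0, 1.361, -0.121], TCP at [150.5, 554.982, 302.693] pointing down, gripper open.
Joint ranges: [-2.89, 2.89], [-0.75, 2.08], [0.22, 2.7], [-1.18, 4.32], [0.11, 2.71], [-2.7, 2.7]. Speed limits (rad/s): [2.57, 2.57, 3.14, 3.14, 3.14, 3.14].

INTERFACE

Orientations are given as a unit quaternion [x, y, z, w].
In Python, from plant import env, imaging, status, order gives the robot as it stands (env), with the cameras (imaging), the readings (status) and the job (order).
- The arm moves only by the tool inch_along, called as a command line: name --argument value ..., lists and objects as JSON in quotes. Schema: {"type":"object","properties":{"increments":{"type":"array","items":{"type":"object","properties":{"pos":{"type":"array","items":{"type":"number"},"minItems":3,"maxItems":3},"rot":{"type":"array","items":{"type":"number"},"minItems":3,"maxItems":3}},"additionalProperties":false},"minItems":1,"maxItems":10},"finger_gap":{"type":"number"},"clamp_n":{"type":"number"},"only":{"type":"string"},"quiet":{"type":"boolean"},"lines":{"type":"string"}},"required":["increments"],"additionalProperties":false}. increments is a list of rows, 1 to 10 of them, each an object with the fields pos (a list: dx, dy, dz in mm), rot (a list: a rotation vector rx, ry, rz in rad); a field left out counts as zero; each row is the pose to reach, as a shift and turn from the pose commanded when the call began, along the tool's axes at that moment; what a row does not reach only later rows make up. A row lasts 1/12 s, in which the tool goes at most 41.7 mm and 0.125 rad, less where a joint would pass 70% of its speed; a pose out of reach is approached as far as the arm can. finger_gap is the finger opening in mm, set as the call begins (left out keeps the last). The fingers move at their own pace and stop on an object; clamp_n is the grip in N (left out, the last holds). Time passes only in rows, so rows that do not move let the fingers close. The tool returns the time, the measured TCP pose, the force, the opening and the grip force at its end. only (a regular expression) keeps the lines of the reply that match it, lines (a string "A,B") keeps lines A to B, and quiet returns only ok. Input that does not fit is refused with a message, and nothing moves.
- status.get_state(): the state, without advancing time (a new reading comes with each control period).
- imaging.capture(name): name is "scene" or "side" or "wrist"; returns the picture (384x512x3 uint8, red, green, blue); there is no depth.
- imaging.get_calibration(name): a dict with "mtx" (3x3 intrinsics, pixels), "distortion" ([k1, k2, p1, p2, k3] as OpenCV has them; the pictures are not rectified), "pose" (4x4, takes a point from camera to world coordinates). Camera axes: x right, y up, looking along -z (the intrinsics and any distortion apply to the point x, -y, -z); pixel columns grow to the right and rows downward; lengths in mm; the calibration is good to about 2 mm. A picture is of the moment at which its call begins: read the wrist's pose just before it. get_calibration takes no time and is no camera call; for the wrist camera it gives the pose at the moment of the call.
- order.finish_job(): hands the job in; it is judged then, once.
The state is a dict: "t": time; "joints": joint angles; "qd": joint speeds; "tau": joint torques, N m; "tool_pos": TCP position; "tcp_rot": TCP orientation; "force": force on the tool from outside, world axes, zero at the start; "moment": the same for the moment, N m; "finger_gap": finger opening in mm; "grasp_force": force on a finger pad.
Only numpy, scipy, OpenCV 4.12 (cv2) and the standard library are available. Lean on these libraries where they do the work, as an engineer would, in place of code of your own. Each camera call takes 0.05 s, during which the arm holds its last target. There are 200 camera calls.

## Working session

There is one attempt and no reset: what is moved stays moved. The work goes in short steps, Python scripts to look and compute and a tool call to move; the robot and the scene stay as the last step left them, time stands still between calls to the robot, and variables do not carry over. Pictures are saved under pics/ and viewed, at most 10 in all, crops included, and the job is handed in when it is done.

```bash
ls; mkdir -p pics; python3 - <<'E'
from plant import env, imaging, status, order
import cv2,numpy as np
a=imaging.capture("scene");b=imaging.capture("side")
cv2.imwrite("pics/a.png",a[:,:,::-1]);cv2.imwrite("pics/b.png",b[:,:,::-1])
for n in("scene","side"):
    c=imaging.get_calibration(n);print(n,np.round(c["pose"],2).tolist(),np.round(c["mtx"],1).tolist(),c["distortion"])
s=status.get_state();print(s["t"],s["tool_pos"],s["tcp_rot"],s["force"],env.tcp_to_grasp)
E
```

```text
pics
plant.py
scene [[-0.86, -0.27, 0.44, 913.72], [0.52, -0.48, 0.71, 599.35], [0.02, 0.83, 0.56, 543.06], [0.0, 0.0, 0.0, 1.0]] [[478.5, 0.0, 258.6], [0.0, 478.5, 190.2], [0.0, 0.0, 1.0]] [0.0709335 0.        0.        0.        0.       ]
side [[-0.88, 0.28, -0.39, 248.81], [-0.48, -0.5, 0.72, 575.54], [0.01, 0.82, 0.58, 522.95], [0.0, 0.0, 0.0, 1.0]] [[476.3, 0.0, 261.0], [0.0, 476.3, 195.4], [0.0, 0.0, 1.0]] [-0.00616049  0.          0.          0.          0.        ]
0.1 [150.34284678 554.63360669 301.92898184] [ 1.32002967e-01  9.91249007e-01 -7.63881621e-04 -1.99537871e-04] [-0.04093751  0.49204587  0.0412255 ] 78.39999999999999
```

View pics/a.png

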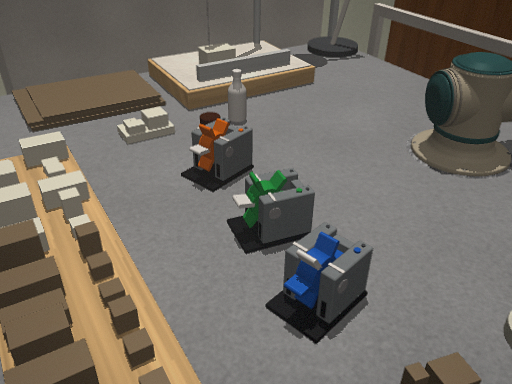

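View pics/b.png

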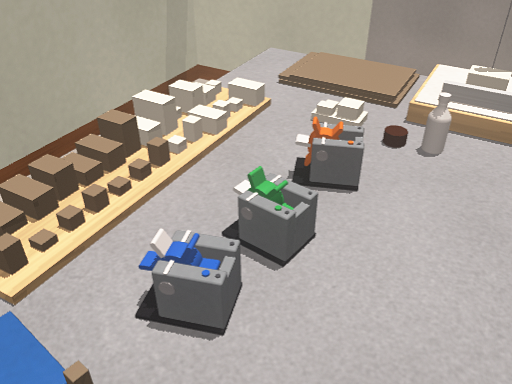

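The three units stand in a row, with orange farthest from the cameras: about (220,150) in scene and (335,155) in side. Its white ridge is at (200,149) and (305,140). I'll zoom in on both.

```bash
python3 - <<'E'
import cv2,numpy as np
a=cv2.imread("pics/a.png")[105:195,170:270];b=cv2.imread("pics/b.png")[105:195,280:380]
f=lambda i:cv2.resize(i,(700,630),interpolation=cv2.INTER_CUBIC)
a,b=[cv2.resize(i,None,fx=4,fy=4,interpolation=cv2.INTER_CUBIC) for i in(a,b)]
cv2.imwrite("pics/c.png",np.hstack([a,b]))
E
```

```text
(no output)
```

View pics/c.png

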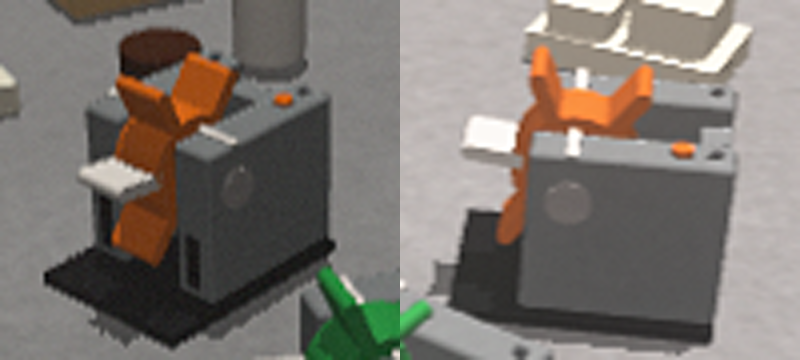

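```bash
cat >fit.py <<'E'
import numpy as np,cv2
from scipy.optimize import least_squares
from plant import env, imaging, status, order
def proj(n,P,cal=None):
    c=cal or imaging.get_calibration(n);T=np.linalg.inv(c["pose"]);p=P@T[:3,:3].T+T[:3,3]
    p=p*[1,-1,-1]
    return cv2.projectPoints(p.astype(float),np.zeros(3),np.zeros(3),np.array(c["mtx"]),np.array(c["distortion"]))[0][:,0]
def W(q,P):
    c,s=np.cos(q[2]),np.sin(q[2]);P=np.array(P,float)
    return P@np.array([[c,-s,0],[s,c,0],[0,0,1]]).T+[q[0],q[1],0]
def tip(v,k,y,r=54):
    a=2-v-k*np.pi/3;return [r*np.sin(a),y,70+r*np.cos(a)]
E
python3 - <<'E'
from fit import *
S=lambda x,y:(170+x/4,105+y/4)
D=lambda x,y:(280+(x-400)/4,105+y/4)
def model(q):
    v=q[3]
    cs=[([20,44,94],(209,161)),([20,19,94],(178,150)),([-75,44,94],(329,97)),([20,-44,94],(87,106)),([0,19,94],(200,127)),([0,44,94],(235,142)),
     (tip(v,0,-15),(80,165)),(tip(v,0,15),(112,187)),(tip(v,1,-15),(118,78)),(tip(v,1,15),(165,97)),(tip(v,2,-15),(188,57)),(tip(v,2,15),(237,70))]
    ds=[([20,44,94],(530,155)),([-75,44,94],(737,168)),([0,19,94],(576,128)),([0,44,94],(573,155)),([0,-44,94],(581,70)),
     (tip(v,0,15),(462,150)),(tip(v,0,-15),(470,118)),(tip(v,1,-15),(541,47)),(tip(v,2,15),(645,72))]
    r=[proj("scene",W(q,[c[0] for c in cs]))-[S(*c[1]) for c in cs],proj("side",W(q,[c[0] for c in ds]))-[D(*c[1]) for c in ds]]
    return np.vstack(r)
best=min((least_squares(lambda q:model(q).ravel(),[600,y,0,.45],loss="soft_l1") for y in(-200,0,200)),key=lambda r:r.cost)
print(best.x,best.cost);print(np.round(model(best.x),1).tolist())
s=status.get_state();print(s["joints"],s["tool_pos"])
E
```

```text
Traceback (most recent call last):
  File "fit.py", line 5, in proj
    c=cal or imaging.get_calibration(n);T=np.linalg.inv(c["pose"]);p=P@T[:3,:3].T+T[:3,3]
             ~~~~~~~~~~~~~~~~~~~^^^
ValueError: time passes only in moves, steps and waits
```

Too many calibration calls, so I'll cache the result.

```bash
sed -i 's/^def proj/import functools\ngc=functools.lru_cache(None)(lambda n:imaging.get_calibration(n))\ndef proj/; s/cal or imaging.get_calibration(n)/cal or gc(n)/' fit.py
cat >f1.py <<'E'
from fit import *
S=lambda x,y:(170+x/4,105+y/4)
D=lambda x,y:(280+(x-400)/4,105+y/4)
def model(q):
    v=q[3]
    cs=[([20,44,94],(209,161)),([20,19,94],(178,150)),([-75,44,94],(329,97)),([20,-44,94],(87,106)),([0,19,94],(200,127)),([0,44,94],(235,142)),
     (tip(v,0,-15),(80,165)),(tip(v,0,15),(112,187)),(tip(v,1,-15),(118,78)),(tip(v,1,15),(165,97)),(tip(v,2,-15),(188,57)),(tip(v,2,15),(237,70))]
    ds=[([20,44,94],(530,155)),([-75,44,94],(737,168)),([0,19,94],(576,128)),([0,44,94],(573,155)),([0,-44,94],(581,70)),
     (tip(v,0,15),(462,150)),(tip(v,0,-15),(470,118)),(tip(v,1,-15),(541,47)),(tip(v,2,15),(645,72))]
    return np.vstack([proj("scene",W(q,[c[0] for c in cs]))-[S(*c[1]) for c in cs],proj("side",W(q,[c[0] for c in ds]))-[D(*c[1]) for c in ds]])
best=min((least_squares(lambda q:model(q).ravel(),[600,y,0,.45],loss="soft_l1") for y in(-200,0,200)),key=lambda r:r.cost)
print(best.x,best.cost);print(np.round(model(best.x),1).tolist())
E
python3 f1.py
```

```text
[ 533.87370212 -196.89845811  -37.35658281   63.37531666] 20.633497008036606
[[0.3, -1.6], [-1.1, -2.8], [1.2, -1.9], [-0.6, -1.3], [0.2, -0.5], [0.7, -0.5], [-0.3, 2.0], [2.4, 1.4], [0.5, -1.2], [-0.4, -1.5], [1.6, -1.8], [0.0, -0.8], [-0.6, -1.1], [-0.2, 0.1], [-0.5, 0.2], [-0.5, -0.2], [-0.0, -0.2], [-0.6, -0.4], [-1.0, 0.3], [-1.0, -0.7], [0.6, 5.4]]
```

```bash
cat >go.py <<'E'
# go.py ux uy ztip [yawflag]: shift in tool axes to put the fingertip at a unit-frame point
import sys
from fit import *
from scipy.spatial.transform import Rotation as R
q=eval(open("unit.txt").read());ux,uy,z=map(float,sys.argv[1:4])
s=status.get_state();Rt=R.from_quat(s["tcp_rot"])
P=W(q,[[ux,uy,z+97]])[0]
print("target tcp",P,"shift",np.round(Rt.inv().apply(P-s["tool_pos"]),1))
M=np.array([W([0,0,q[2]],[v])[0] for v in([1,0,0],[0,-1,0],[0,0,-1])]).T
print("turn",np.round((Rt.inv()*R.from_matrix(M)).as_rotvec(),3))
C=W(q,[[0,0,0]])[0];c=s["tool_pos"]
d=W([0,0,-q[2]],[(c-C)])[0];print("tip in unit",np.round(d-[0,0,97],1),"t",s["t"],"F",np.round(W([0,0,-q[2]],[s["force"]])[0],1))
E
echo "[533.9,-196.9,0.342]">unit.txt; python3 go.py 45 0 150
python3 - <<'E'
from fit import *
from scipy.spatial.transform import Rotation as R
s=status.get_state();Rt=R.from_quat(s["tcp_rot"]);c=imaging.get_calibration("wrist")
print(Rt.inv().apply(c["pose"][:3,3]-s["tool_pos"]),np.round(Rt.inv().as_matrix()@c["pose"][:3,:3],2),c["mtx"])
E
```

```text
target tcp [ 576.29386128 -181.808263    247.        ] shift [-603.8 -599.2   55.8]
turn [-1.000e-03  2.000e-03  2.535e+00]
tip in unit [-109.3  836.6  204.9] t 0.1 F [0.1 0.5 0. ]
[ 68.80826504   0.56684763 -81.80648343] [[ 0.    0.97  0.23]
 [ 1.   -0.   -0.  ]
 [ 0.    0.23 -0.97]] [[269.53478907   0.         259.71206108]
 [  0.         269.53478907 195.91855193]
 [  0.           0.           1.        ]]
```

inch_along --increments '[{"pos":[-28, -28, 0], "rot":[0, 0, 0.12]}, {"pos":[-56, -56, 0], "rot":[0, 0, 0.24]}, {"pos":[-84, -84, 0], "rot":[0, 0, 0.36]}, {"pos":[-112, -112, 0], "rot":[0, 0, 0.48]}, {"pos":[-140, -140, 0], "rot":[0, 0, 0.6]}, {"pos":[-168, -168, 0], "rot":[0, 0, 0.72]}, {"pos":[-196, -196, 0], "rot":[0, 0, 0.84]}, {"pos":[-224, -224, 0], "rot":[0, 0, 0.96]}, {"pos":[-252, -252, 0], "rot":[0, 0, 1.08]}, {"pos":[-280, -280, 0], "rot":[0, 0, 1.2]}]' --finger_gap 0 --clamp_n 10

```text
t: 0.93
tool_pos: [347.6, 209.6, 302.6]
tcp_rot: [0.671, 0.742, 0.0, -0.0]
force: [0.3, 1.3, -0.2]
finger_gap: 30.8
grasp_force: 0.0
```

```bash
python3 go.py 45 0 180
```

```text
target tcp [ 576.29386128 -181.808263    277.        ] shift [-412.4  188.3   25.5]
turn [-0.    -0.     1.329]
tip in unit [-39.2 445.5 205.6] t 0.9333 F [ 0.7  1.1 -0.2]
```

inch_along --increments '[{"pos":[-37, 17, 0], "rot":[0, 0, 0.12]}, {"pos":[-74, 34, 0], "rot":[0, 0, 0.24]}, {"pos":[-112, 51, 0], "rot":[0, 0, 0.36]}, {"pos":[-150, 68, 0], "rot":[0, 0, 0.48]}, {"pos":[-187, 85, 0], "rot":[0, 0, 0.6]}, {"pos":[-225, 102, 0], "rot":[0, 0, 0.72]}, {"pos":[-262, 119, 0], "rot":[0, 0, 0.84]}, {"pos":[-300, 136, 0], "rot":[0, 0, 0.96]}, {"pos":[-337, 153, 0], "rot":[0, 0, 1.08]}, {"pos":[-375, 170, 0], "rot":[0, 0, 1.2]}]'

```text
t: 1.77
tool_pos: [556.6, -145.4, 302.2]
tcp_rot: [0.972, 0.233, -0.0, -0.0]
force: [0.4, 0.3, 0.9]
finger_gap: 0.5
grasp_force: 0.0
```

```bash
python3 go.py 45 0 180
```

```text
target tcp [ 576.29386128 -181.808263    277.        ] shift [ 1.1 41.5 25.1]
turn [-0.001  0.     0.128]
tip in unit [ 38.7  41.  205.2] t 1.7667 F [0.5 0.2 0.9]
```

inch_along --increments '[{"pos":[0, 22, 12], "rot":[0, 0, 0.07]}, {"pos":[1, 41, 25], "rot":[0, 0, 0.128]}, {"pos":[1, 41, 25], "rot":[0, 0, 0.128]}, {"pos":[1, 41, 25], "rot":[0, 0, 0.128]}]'

```text
t: 2.1
tool_pos: [575.4, -179.8, 276.0]
tcp_rot: [0.985, 0.173, -0.001, -0.001]
force: [-0.1, 0.0, 0.4]
finger_gap: 0.2
grasp_force: 0.0
```

```bash
python3 go.py 45 0 180; python3 - <<'E'
from plant import env, imaging, status, order
import cv2
cv2.imwrite("pics/w1.png",imaging.capture("wrist")[:,:,::-1])
E
```

```text
target tcp [ 576.29386128 -181.808263    277.        ] shift [ 0.2  2.2 -1. ]
turn [-0.003  0.002  0.006]
tip in unit [ 44.8   2.2 179. ] t 2.1 F [-0.1  0.1  0.4]
```

View pics/w1.png

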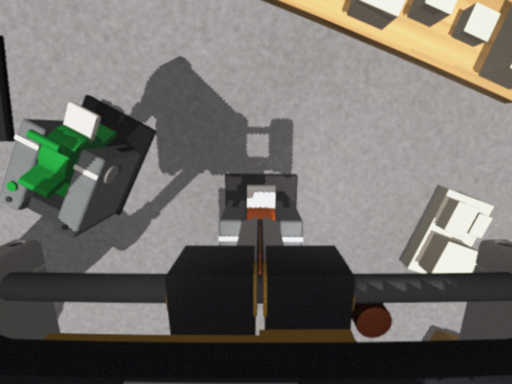

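The orange unit is straight ahead. Its cheek outer edges are near columns 219 and 302, the pointer lines near row 239, and the white ridge at (261,197). I'll check these against the model.

```bash
python3 - <<'E'
from fit import *
q=[533.9,-196.9,.342];v=.5435
P=W(q,[[0,44,94],[0,-44,94],[0,30,94],[20,44,94],[20,-44,94],tip(v,0,15),tip(v,0,-15),tip(v,1,0)])
print(np.round(proj("wrist",P),1).tolist())
E
python3 - <<'E'
import cv2
i=cv2.imread("pics/w1.png")[165:260,200:320]
cv2.imwrite("pics/w1c.png",cv2.resize(i,None,fx=6,fy=6,interpolation=cv2.INTER_CUBIC))
E
```

```text
[[221.9, 239.6], [305.4, 240.3], [235.2, 239.7], [221.4, 221.6], [306.4, 222.3], [250.1, 186.5], [278.1, 186.8], [264.3, 229.4]]
```

View pics/w1c.png

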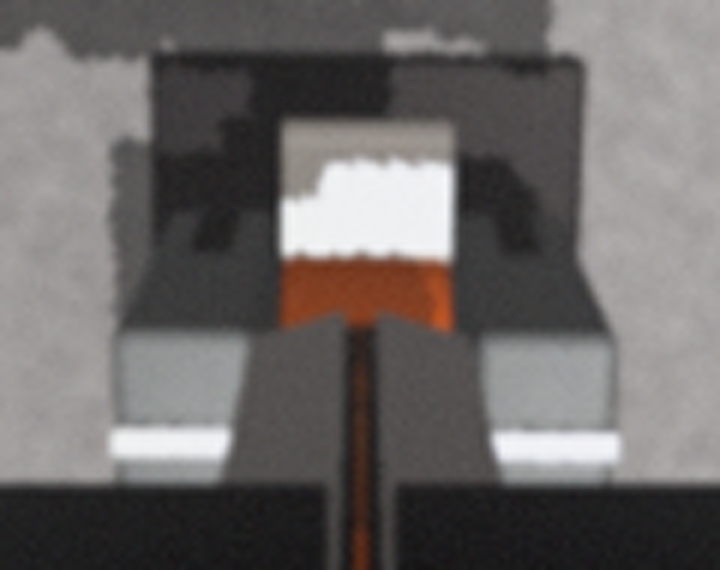

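Measured against the model, the unit sits about 3 mm further along its own +y and 1 mm further along +x, and the value of about 0.54 is confirmed. I'll update the model and descend in front of the first ridge.

```bash
echo "[533.9,-193.8,0.342]">unit.txt
```

inch_along --increments '[{"pos":[0, 0, 20]}, {"pos":[-1, 0, 40]}, {"pos":[-1, 0, 60]}, {"pos":[-1, 0, 72]}, {"pos":[-1, 0, 73]}, {"pos":[-1, 0, 73]}]'

```text
t: 2.65
tool_pos: [574.5, -178.4, 205.1]
tcp_rot: [0.985, 0.174, -0.0, -0.0]
force: [0.1, -0.7, -0.1]
finger_gap: 0.6
grasp_force: 0.0
```

```bash
python3 go.py 20 0 106
```

```text
target tcp [ 552.74171613 -187.09256134  203.        ] shift [-23.4   0.7   2.2]
turn [-0.001  0.     0.009]
tip in unit [ 43.4   0.9 108.1] t 2.65 F [-0.1 -0.7 -0.1]
```

inch_along --increments '[{"pos":[-6, 0, 1]}, {"pos":[-12, 0, 2]}, {"pos":[-18, 0, 2]}, {"pos":[-24, 0, 2]}, {"pos":[-24, 0, 2]}]'

```text
t: 3.07
tool_pos: [551.7, -188.6, 203.8]
tcp_rot: [0.985, 0.173, 0.001, 0.001]
force: [1.8, 0.8, 0.4]
finger_gap: 0.2
grasp_force: 0.8
```

```bash
python3 go.py -12 0 106
```

```text
target tcp [ 522.59497032 -197.8244632   203.        ] shift [-30.5  -1.3   0.8]
turn [ 0.002 -0.001  0.006]
tip in unit [ 18.6  -1.1 106.8] t 3.0667 F [2.  0.2 0.4]
```

Contact force is 2 N, as expected. I'll continue the pull to x=-12.

inch_along --increments '[{"pos":[-5, 0, 0]}, {"pos":[-10, 0, 0]}, {"pos":[-15, 0, 0]}, {"pos":[-20, -1, 0]}, {"pos":[-25, -1, 0]}, {"pos":[-29, -1, 0]}, {"pos":[-30, -1, 0]}, {"pos":[-30, -1, 0]}]'

```text
t: 3.73
tool_pos: [522.8, -197.2, 202.3]
tcp_rot: [0.985, 0.173, -0.001, -0.0]
force: [1.5, 0.2, -0.5]
finger_gap: 0.5
grasp_force: 0.6
```

```bash
python3 go.py -12 0 106; python3 - <<'E'
from plant import env, imaging, status, order
import cv2,numpy as np
a=imaging.capture("scene")[95:195,170:270,::-1];b=imaging.capture("side")[95:195,280:380,::-1]
cv2.imwrite("pics/d.png",np.hstack([cv2.resize(i,None,fx=4,fy=4,interpolation=cv2.INTER_CUBIC) for i in(a,b)]))
E
```

```text
target tcp [ 522.59497032 -197.8244632   203.        ] shift [-0.4  0.5 -0.7]
turn [-0.001  0.002  0.007]
tip in unit [-11.6   0.5 105.3] t 3.7333 F [ 1.5 -0.4 -0.5]
```

View pics/d.png

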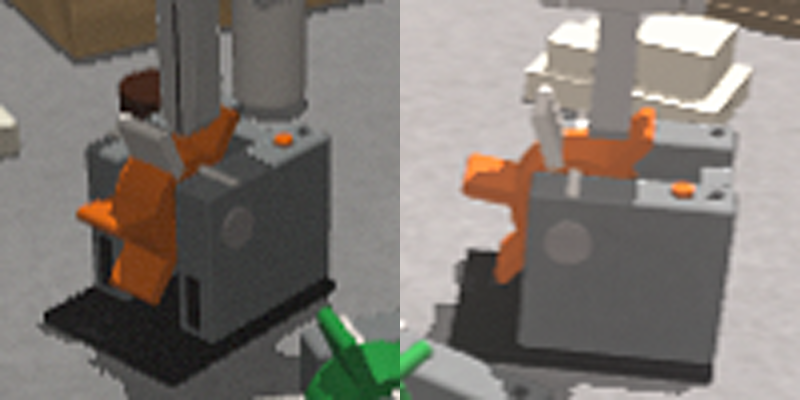

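The white ridge now leans about 0.4 rad to the front, at crop (150,140) in scene and (547,125) in side. The finger stands behind it, so I'll lift, pass over and come down in front.

inch_along --increments '[{"pos":[3, 0, 0]}, {"pos":[4, 0, -15]}, {"pos":[4, 0, -35]}, {"pos":[25, 0, -37]}, {"pos":[50, 0, -37]}, {"pos":[56, 0, -37]}, {"pos":[56, 0, -25]}, {"pos":[56, 0, -8]}, {"pos":[56, 0, 0]}, {"pos":[56, 0, 0]}]'

```text
t: 4.67
tool_pos: [574.6, -177.6, 200.0]
tcp_rot: [0.985, 0.174, -0.003, -0.002]
force: [-0.3, 0.1, -0.9]
finger_gap: 0.3
grasp_force: 0.0
```

```bash
python3 go.py 13 0 106
```

```text
target tcp [ 546.14711548 -189.44016487  203.        ] shift [-30.8   1.4  -2.8]
turn [-0.004  0.005  0.007]
tip in unit [ 43.8   1.7 103. ] t 4.6667 F [-0.3  0.2 -0.9]
```

inch_along --increments '[{"pos":[-5, 0, -2]}, {"pos":[-10, 0, -2]}, {"pos":[-15, 1, -2]}, {"pos":[-20, 1, -2]}, {"pos":[-25, 1, -2]}, {"pos":[-29, 1, -2]}, {"pos":[-31, 1, -2]}, {"pos":[-31, 1, -2]}, {"pos":[-31, 1, -2]}]'

```text
t: 5.42
tool_pos: [547.2, -189.9, 204.5]
tcp_rot: [0.985, 0.173, -0.0, 0.0]
force: [2.0, -0.2, -0.0]
finger_gap: 0.8
grasp_force: 0.6
```

```bash
python3 go.py 12 0 106
```

```text
target tcp [ 545.20502968 -189.7755368   203.        ] shift [-1.8 -0.8  1.5]
turn [-0.     0.001  0.007]
tip in unit [ 13.8  -0.8 107.5] t 5.4167 F [ 1.8 -0.8 -0. ]
```

inch_along --increments '[{"pos":[6, 0, 0]}, {"pos":[15, 0, 0]}, {"pos":[25, 0, -10]}, {"pos":[30, 0, -40]}, {"pos":[30, 0, -75]}, {"pos":[30, 0, -75]}]'

```text
t: 5.92
tool_pos: [579.2, -179.9, 285.5]
tcp_rot: [0.985, 0.174, 0.004, 0.003]
force: [1.0, 0.3, 0.6]
finger_gap: 0.7
grasp_force: 0.0
```

```bash
python3 - <<'E'
from plant import env, imaging, status, order
import cv2,numpy as np
a=imaging.capture("scene")[95:195,170:270,::-1];b=imaging.capture("side")[95:195,280:380,::-1]
cv2.imwrite("pics/e.png",np.hstack([cv2.resize(i,None,fx=4,fy=4,interpolation=cv2.INTER_CUBIC) for i in(a,b)]))
from fit import *
q=[533.9,-193.8,.342]
for v in(1.8,1.9,2,2.1,2.2):
    P=W(q,[tip(v,0,15),tip(v,0,-15),[0,44,94],[0,-44,94]]);print(v,np.round((proj("scene",P)-[170,95])*4).tolist(),np.round((proj("side",P)-[280,95])*4+[400,0]).tolist())
E
```

```text
1.8 [[181.0, 120.0], [138.0, 102.0], [241.0, 183.0], [115.0, 130.0]] [[554.0, 110.0], [558.0, 82.0], [568.0, 197.0], [578.0, 111.0]]
1.9 [[189.0, 115.0], [145.0, 97.0], [241.0, 183.0], [115.0, 130.0]] [[565.0, 110.0], [569.0, 81.0], [568.0, 197.0], [578.0, 111.0]]
2 [[196.0, 111.0], [153.0, 93.0], [241.0, 183.0], [115.0, 130.0]] [[577.0, 110.0], [580.0, 82.0], [568.0, 197.0], [578.0, 111.0]]
2.1 [[204.0, 108.0], [160.0, 90.0], [241.0, 183.0], [115.0, 130.0]] [[589.0, 111.0], [592.0, 83.0], [568.0, 197.0], [578.0, 111.0]]
2.2 [[211.0, 106.0], [167.0, 89.0], [241.0, 183.0], [115.0, 130.0]] [[600.0, 114.0], [603.0, 86.0], [568.0, 197.0], [578.0, 111.0]]
```

View pics/e.png

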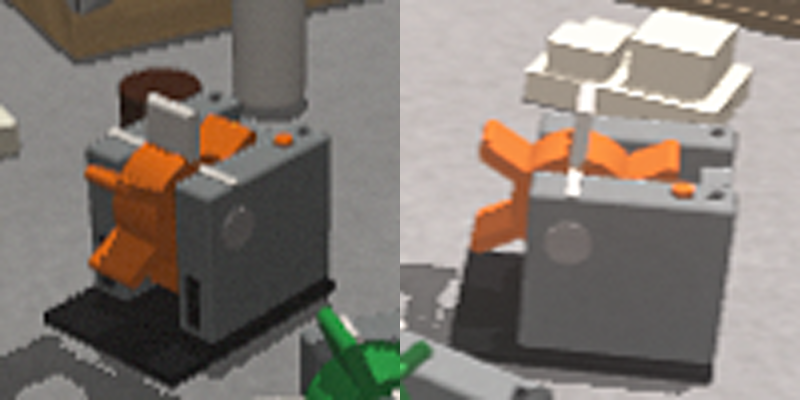

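The white ridge stands upright in line with the pointer lines: its tip edge runs (149,94)–(198,110) in scene, which the model gives for 2.0. The gripper is clear, so I'll hand in.

```bash
python3 -c "
from plant import env, imaging, status, order
print(order.finish_job())"
```

```text
the job is handed in; nothing more can be done
None
```

I rolled the orange wheel up in two pulls until its white ridge stood upright, measured at about 2.0 rad in the last camera pictures; the gripper never went near the blue and green wheels and was clear of everything when I handed the job in at about 6 s, though the hand-in reported no verdict.

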